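# Swap the gas-filter cartridge

### The arm

A 6-joint arm with a two-finger parallel gripper is mounted at the origin on the work surface. World frame = base frame: x ahead of the robot, y to its left, z up, the work surface at z = 0. Lengths are in m, angles in degrees, forces in N, time in s.
With the tool pointing down it reaches from about 0.35 to 0.875 m from the base axis. Payload 4.2 kg.
Tool frame: the origin (TCP) lies between the finger pads; the fingertips stand 17 mm ahead of it and the grasp point (between the pads) lies 2 mm behind it; z points along the fingers, y is the direction in which the jaws open and shut (so a half turn about z gives the same grasp; the last joint's range is limited). The gripper opens to 87 mm and grips with 3 to 60 N. Pads are 19 mm wide; open, the fingers measure 117 mm over their backs; the gripper's body (75 mm by 190 mm) begins 51 mm behind the grasp point.
Start: joints at [-59.267, 22.042, 0.453, 0, -68.411, -14.817], TCP at [0.171, -0.601, 0.24] pointing down, gripper open.
Joint ranges: [-179.83, 179.83], [-69.29, 118.12], [-61.27, 80.66], [-181.25, 117.63], [-171.15, -9.14], [-177.46, 177.46]. Speed limits (degrees/s): [159.86, 159.86, 180, 180, 180, 180].

### API

Orientations are given as a 3x3 rotation matrix whose columns are the frame's x, y, z axes.
In Python, from station import r gives the robot as it stands.
- The arm moves only by the shell command python3 -m creep 'ROWS'. ROWS is JSON, a list of rows, each a list of 7 numbers: the opening, from 0 (shut) to 1 (fully open), then the shift along the tool's x, y, z scaled (see below), then the turn, a rotation vector about the tool's x, y, z scaled (see below). A call has 1 to 5 rows; each row is the pose to reach, as a shift and turn from the pose measured when the call began, along the tool's axes at that moment, turning the shorter way round; what a row does not reach only later rows make up. The controller multiplies each number of a shift by 300 mm and each number of a turn by 180 degrees. A row lasts 1/12 s, in which the tool goes at most 41.7 mm and 7.16 degrees, less where a joint would pass 70% of its speed; a pose out of reach is approached as far as the arm can. A call with a number of a shift or a turn outside -1 to 1 is refused whole. A call with a gripper value outside its range is refused whole. The fingers move at their own pace and stop on an object; the grip force is fixed at half the most. Time passes only in rows, so rows that repeat a pose let the fingers close. It gives the time, the measured TCP pose, the force and the opening at its end, in the units of the state.
- r.sense(): the state, without advancing time (a new reading comes with each control period).
- r.capture(name): name is "scene" or "top"; returns the picture (384x512x3 uint8, blue, green, red); there is no depth.
- r.camera_model(name): a dict with "mtx" (3x3 intrinsics, pixels), "R" (3x3) and "t" (3): a world point X has camera coordinates R X + t. Camera axes: x right, y down, z forward; pixel columns grow to the right and rows downward; lengths in m; the calibration is good to about 2 mm. A picture is of the moment at which its call begins. camera_model takes no time and is no camera call.
- r.finish_job(): hands the job in, once; it reports no verdict.
Trained networks look in the newest picture that a camera, given by its name, has taken for a name from the list of things; names that differ only in an ending like _2 or _b are one class to them, and where a whole thing is asked for, a point or a joint stands for the part that bears it (a point fixed in the world has none). Each returns a list of dicts, best first, with "score" (0 to 1); they miss things now and then, are a little off and sometimes report something else, mostly with a low value. They report only what shows in the picture. A call takes as long as a camera call. They do not tell look-alikes from the thing itself.
- r.recognise(camera, target): "rect" ([left, top, right, bottom] as shares, 0 to 1, of the picture: columns of its width, rows of its height, round what is visible of it).
- r.outline_of(camera, target): "pixels" (384x512 bool, what is visible of it) and "rect" ([left, top, right, bottom] as shares, 0 to 1, of the picture: columns of its width, rows of its height, round what is visible of it).
The state is a dict: "time_s": time; "joints": joint angles; "joint_velocities": joint speeds; "effort": joint torques, N m; "tcp_pos": TCP position; "ee_rot": TCP orientation; "wrist_force": force on the tool from outside, world axes, zero at the start; "moment": the same for the moment, N m; "gripper_width": opening from 0.0 (shut) to 1.0 (fully open).
Only numpy, scipy, OpenCV 4.12 (cv2) and the standard library are available. Lean on these libraries where they do the work, as an engineer would, in place of code of your own. Each camera call takes 0.05 s, during which the arm holds its last target.

### The job

Change the gas filter: draw the spent long cartridge out of the leaning filter block and stand it, pushed fully down, in a free socket of the upright rack; then slide the other long cartridge from the rack into the leaning block until it is fully home. Lower it in under control rather than letting it drop down the bore, let go of everything, and leave the short cartridge, the bottle, the jar and the wrench where they are.

Things in the scene. Friction and masses are not known exactly. Their poses are not given: they have to be found in the camera images.
- spent_centre (a point): centre of the spent cartridge: plain steel cylinder with thin dark bands, 30 mm in diameter, 150 mm long, 0.17 to 0.35 kg; z along its axis towards its upper end, its lower end has a 3 mm chamfer (25.6 mm across the tip). At the start it sits fully home in the leaning filter block, its upper 50 mm standing out of the mouth
- fresh_centre (a point): centre of the fresh cartridge: same shape, size and weight as the spent one; z along its axis, upwards. At the start it stands fully down in one of the three rack sockets, its upper 100 mm standing out
- short_centre (a point): centre of the short cartridge (leave it there): same steel cylinder, 30 mm in diameter but only 95 mm long; it stands in another rack socket, its upper 45 mm standing out
- dock_mouth (a point): centre of the mouth of the bore in the leaning filter block, a 56 x 56 x 108 mm aluminium block on a fixed grey stand (base 150 x 110 mm, cheeks up to 93 mm high). z is the bore axis, pointing out: 25 degrees from vertical, leaning to the robot's side; y is level. Bore 32 mm in diameter, 100 mm deep, flat closed end, 2 mm chamfer. Nothing of the stand rises past the block's end face
- dock_seat (a point): point on the bore axis 25 mm inside the mouth (75 mm from the closed end), where the centre of a long cartridge lies when it is fully home; same axes as dock_mouth
- socket0 (a point): centre of the mouth of rack socket 0. The fixed white rack is a block 90 mm (its x) by 210 mm (its y) by 60 mm high on the bench; three upright round sockets in a row along its y, 62 mm apart, each 34 mm in diameter, 50 mm deep with a flat closed bottom 10 mm over the bench and a 2 mm chamfer at the mouth. Axes are the rack's: z up, y along the row. Socket 0 is 62 mm to the -y side of the middle one. Which socket holds which cartridge varies; one is empty
- socket1 (a point): centre of the mouth of the middle rack socket; same axes
- socket2 (a point): centre of the mouth of rack socket 2, 62 mm to the +y side of the middle one; same axes
- bottle_centre (a point): centre of a closed amber glass bottle standing on the bench, 58 mm in diameter, 130 mm high (leave alone)
- jar_centre (a point): centre of a closed jar standing on the bench, 58 mm in diameter, 70 mm high (leave alone)
- wrench: steel wrench lying flat on the bench, 150 mm long along its x (leave alone)
There are look-alikes about, which are no part of the job. Several things look just like the part that bears dock_mouth: the one meant starts farthest from the robot's base.

How it is judged:
By the outcome, as a careful person would: the job done as asked, in the order asked, and still so for the second after the job is handed in, with the robot touching nothing.
It also fails if it takes over 61 s, if anything falls off the work surface, if the arm or the gripper's body presses on something with over 40 N, if the wrist force passes 120 N, or if a joint passes its speed limit or range.

## Working session

There is one attempt and no reset: what is moved stays moved. The work goes in short steps, Python scripts to look and compute and a shell command to move; the robot and the scene stay as the last step left them, time stands still between calls to the robot, and variables do not carry over. Pictures are saved under pics/ and viewed, and the job is handed in when it is done.

```bash
ls; mkdir -p pics; python3 - <<'E'
from station import r
import cv2,numpy as np
for c in("scene","top"):
    cv2.imwrite(f"pics/{c}0.png",r.capture(c)); m=r.camera_model(c); print(c,{k:np.round(np.array(v),3).tolist() for k,v in m.items()})
s=r.sense();print({k:np.round(np.array(v),3).tolist() for k,v in s.items()})
E
```

```text
pics
scene {'mtx': [[490.342, 0.0, 255.19], [0.0, 490.342, 188.475], [0.0, 0.0, 1.0]], 'R': [[0.548, 0.836, 0.023], [0.556, -0.343, -0.757], [-0.626, 0.427, -0.653]], 't': [-0.245, -0.207, 1.633]}
top {'mtx': [[446.0, 0.0, 257.477], [0.0, 446.0, 192.252], [0.0, 0.0, 1.0]], 'R': [[-0.019, -1.0, -0.013], [-0.998, 0.019, -0.054], [0.054, 0.012, -0.998]], 't': [0.018, 0.47, 1.265]}
{'time_s': 0.1, 'joints': [-59.267, 22.085, 0.385, -0.025, -68.412, -14.818], 'joint_velocities': [-0.056, -0.065, 0.288, 0.099, -0.018, -0.047], 'effort': [0.0, -39.169, 18.794, 4.232, 0.013, -0.0], 'tcp_pos': [0.171, -0.601, 0.239], 'ee_rot': [[-0.962, -0.274, -0.001], [-0.274, 0.962, 0.002], [0.0, 0.002, -1.0]], 'wrist_force': [-0.131, 0.038, -0.164], 'moment': [-0.007, 0.029, 0.021], 'gripper_width': 1.0}
```

View pics/scene0.png

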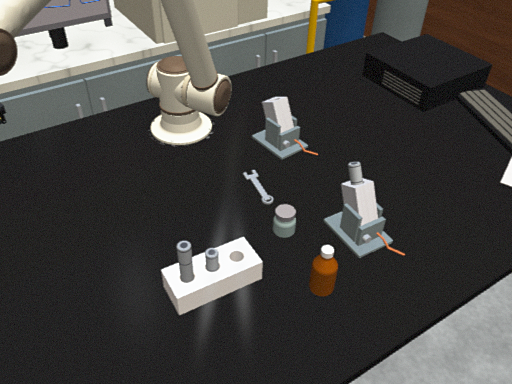

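View pics/top0.png

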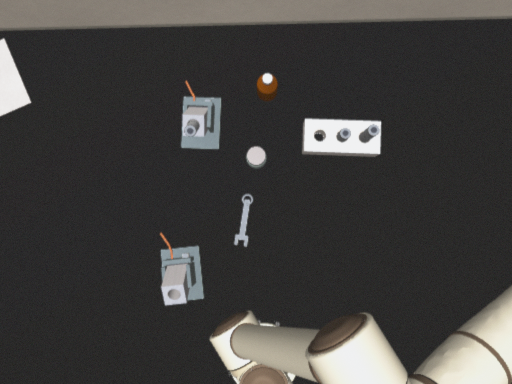

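The far dock is at top-view (197,122), holding the spent cartridge. The one at (180,275) is the look-alike. In the rack, the fresh cartridge is at (373,130), the short one at (345,133), and the empty socket at (320,135). Next I'll run the outline network and view zooms.

```bash
python3 - <<'E'
from station import r
import cv2,numpy as np,pickle
out={}
for c in("scene","top"):
    im=r.capture(c)
    for n in("spent_centre","fresh_centre","short_centre","dock_mouth","socket1"):
        try:o=r.outline_of(c,n)
        except Exception as e: print(c,n,e);continue
        out[c,n]=o
        for d in o: print(c,n,round(d["score"],2),np.round(np.array(d["rect"])*[512,384,512,384],1),d["pixels"].sum())
    out[c]=im
pickle.dump(out,open("o.pkl","wb"))
def z(c,x0,y0,x1,y1,k): return cv2.resize(out[c][y0:y1,x0:x1],None,fx=k,fy=k,interpolation=cv2.INTER_CUBIC)
cv2.imwrite("pics/z_s1.png",z("scene",315,150,415,260,5))
cv2.imwrite("pics/z_s2.png",z("scene",155,230,275,315,6))
cv2.imwrite("pics/z_t1.png",z("top",170,75,235,160,7))
cv2.imwrite("pics/z_t2.png",z("top",295,110,390,165,8))
E
```

```text
scene spent_centre 0.55 [348.2 160.9 361.6 181.8] 282
scene fresh_centre 0.86 [176.4 242.6 194.3 284.2] 551
scene fresh_centre 0.7 [347.5 159.1 362.  184.1] 270
scene short_centre 0.85 [207.6 251.7 218.2 270.3] 302
scene dock_mouth 0.78 [259.7  94.9 296.8 131.4] 723
scene dock_mouth 0.6 [340.  177.8 378.  221.3] 1102
scene dock_mouth 0.37 [246.3 171.8 272.  202.7] 224
scene socket1 0.74 [161.7 240.  261.4 313.2] 3935
top spent_centre 0.54 [185.8 122.  195.3 136.4] 181
top fresh_centre 0.67 [358.6 126.  379.7 143.5] 234
top short_centre 0.65 [185.8 119.8 196.2 136.1] 190
top short_centre 0.59 [339.8 127.7 349.2 142.7] 139
top short_centre 0.59 [183.4 105.9 206.4 136.3] 456
top dock_mouth 0.77 [182.8 103.7 208.1 136.6] 507
top dock_mouth 0.56 [159.2 262.7 187.8 306.5] 914
top socket1 0.98 [300.5 125.5 382.4 156.8] 2207
top socket1 0.68 [343.  130.2 349.7 139.4] 109
```

View pics/z_s1.png

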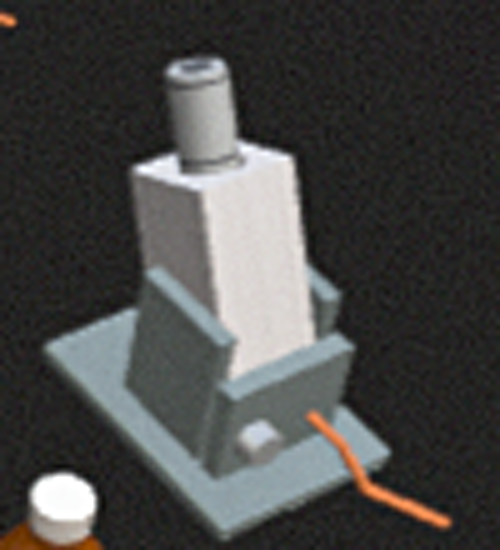

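View pics/z_s2.png

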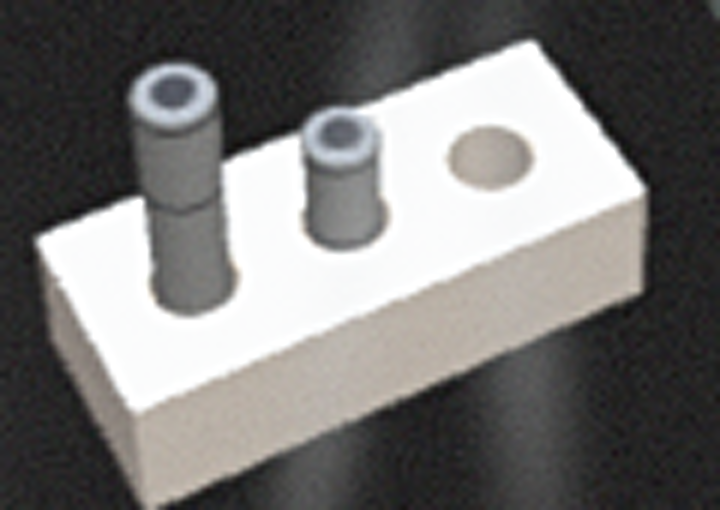

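View pics/z_t1.png

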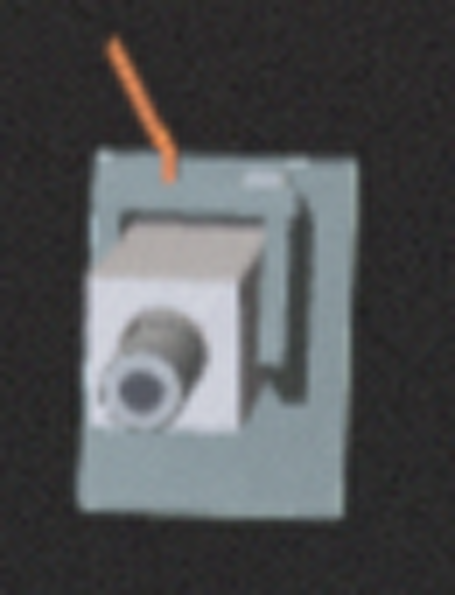

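View pics/z_t2.png

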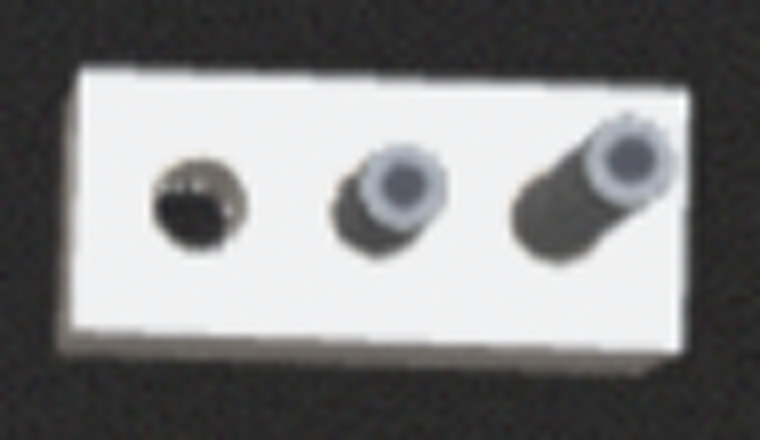

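```bash
cat > fit.py <<'E'
from station import r
import numpy as np
from scipy.optimize import least_squares
C={c:r.camera_model(c) for c in("scene","top")}
def proj(c,X):
    m=C[c];p=np.atleast_2d(X)@np.array(m["R"]).T+np.array(m["t"]).ravel();p=p@np.array(m["mtx"]).T;return p[:,:2]/p[:,2:]
def px(l,o,k): return np.array(l,float)/k+np.array(o)-0.5+0.5/k
def rackX(p,L):
    x,y,a=p;c,s=np.cos(a),np.sin(a);L=np.array(L)
    return np.c_[x+c*L[:,0]-s*L[:,1],y+s*L[:,0]+c*L[:,1],L[:,2]]
def dockR(a):
    t=np.radians(25);z=np.array([-np.sin(t)*np.cos(a),-np.sin(t)*np.sin(a),np.cos(t)]);y=np.array([-np.sin(a),np.cos(a),0]);return np.c_[np.cross(y,z),y,z]
def dockX(p,L): return np.array(p[:3])+np.array(L)@dockR(p[3]).T
E
cat > f1.py <<'E'
from fit import *
a,b,h=.045,.105,.06
LS=[(-a,-b,h),(-a,b,h),(a,b,h),(a,-b,h),(a,-b,0),(a,b,0),(0,-.062,.16),(0,0,.105),(0,.062,.06)]
PS=px([(38,240),(533,42),(645,188),(138,413),(150,508),(643,293),(174,92),(341,132),(491,157)],(155,230),6)
LT=[(a,b,h),(a,-b,h),(-a,-b,h),(-a,b,h),(0,.062,h),(0,-.062,.16),(0,0,.105)]
PT=px([(80,68),(690,90),(684,353),(72,332),(200,203),(632,160),(404,186)],(295,110),8)
fs=lambda p:(proj("scene",rackX(p,LS))-PS).ravel()
ft=lambda p:(proj("top",rackX(p,LT))-PT).ravel()
for n,f in(("s",fs),("t",ft),("both",lambda p:np.r_[fs(p),ft(p)])):
    q=least_squares(f,[.65,-.2,0],loss='soft_l1');print(n,q.x[:2].round(4),np.degrees(q.x[2]).round(2))
    if n=="both": print(q.fun.reshape(-1,2).round(1).tolist())
w=.028
DS=[(-w,-w,0),(-w,w,0),(w,-w,0),(w,w,0),(0,0,.05)]
print("dock")
PSd={'0':(133,170),'1':(205,193),'2':(295,155)}
PSc=px([(133,170),(205,193),(295,155),(197,67)],(315,150),5)
PTc=px([(92,275),(240,280),(240,430),(90,425),(140,390)],(170,75),7)
Ls=[(-w,-w,0),(w,-w,0),(w,w,0),(0,0,.05)]
Lt=[(w,w,0),(w,-w,0),(-w,-w,0),(-w,w,0),(0,0,.05)]
gs=lambda p:(proj("scene",dockX(p,Ls))-PSc).ravel()
gt=lambda p:(proj("top",dockX(p,Lt))-PTc).ravel()
for n,f in(("s",gs),("t",gt),("both",lambda p:np.r_[gs(p),gt(p)])):
    q=least_squares(f,[.65,.2,.13,0]);print(n,q.x[:3].round(4),np.degrees(q.x[3]).round(2))
    if n=="both": print(q.fun.reshape(-1,2).round(1).tolist())
E
python3 f1.py
```

```text
s [ 0.6222 -0.2313] -3.01
t [ 0.6197 -0.2294] -3.24
both [ 0.6209 -0.2304] -3.11
[[0.2, -0.8], [-0.1, -0.8], [0.4, -0.0], [-0.4, -0.7], [-0.2, 0.2], [-0.0, -0.8], [0.3, -0.6], [0.3, -0.2], [0.1, -1.0], [0.5, 0.0], [0.1, -0.3], [0.1, -0.9], [0.5, -0.8], [0.5, -0.3], [0.4, -0.5], [0.4, -0.5]]
dock
s [0.6448 0.1665 0.1454] -1.99
t [0.6402 0.1703 0.1472] -4.21
both [0.6414 0.1711 0.141 ] -3.49
[[0.0, -0.2], [-0.2, -0.3], [-0.1, 0.3], [0.7, 0.1], [-0.6, 0.2], [-0.0, 0.4], [0.2, 0.1], [0.4, -0.0], [0.4, -0.4]]
```

```bash
cat > h.py <<'E'
import sys,json
from fit import *
from scipy.spatial.transform import Rotation as Ro
D=dict(m=np.array([.6414,.1711,.141]),a=np.radians(-3.2)); RK=np.array([.6209,-.2304,np.radians(-3.1)])
try:
    _c=json.load(open("corr.json")); D['m']=D['m']+np.array(_c.get('dock',[0,0,0])); RK=RK+np.array(_c.get('rack',[0,0,0]))
except FileNotFoundError: pass
def axisframe(d):  # tool frame for dock
    R=dockR(d); return np.c_[-R[:,0],R[:,1],-R[:,2]]
def rackframe():
    a=RK[2];return np.array([[-np.cos(a),-np.sin(a),0],[-np.sin(a),np.cos(a),0],[0,0,-1.]])
def dockt(h): return D['m']+h*dockR(D['a'])[:,2],axisframe(D['a'])
def rackt(i,z):
    p=rackX(RK,[(0,(i-1)*.062,z)])[0]; return p,rackframe()
def to(p,R):
    s=r.sense();p0=np.array(s['tcp_pos']);R0=np.array(s['ee_rot'])
    d=R0.T@(p-p0);w=Ro.from_matrix(R0.T@R).as_rotvec(degrees=True)
    print("t",round(s['time_s'],2),"tcp",p0.round(4),"F",np.round(s['wrist_force'],1),"M",np.round(s['moment'],2),"g",round(s['gripper_width'],3))
    print("target",p.round(4),"shift",(d/.3).round(4),"turn",(w/180).round(4),"rows>=",round(max(np.linalg.norm(d)/.0417,np.linalg.norm(w)/7.16),1))
if __name__=="__main__":
    k=sys.argv[1]
    if k=="d": to(*dockt(float(sys.argv[2])/1000))
    elif k=="r": to(*rackt(int(sys.argv[2]),float(sys.argv[3])/1000))
    elif k=="p": to(np.array([float(v) for v in sys.argv[2:5]]), rackframe() if sys.argv[5]=='r' else axisframe(D['a']))
    print("joints",np.round(r.sense()['joints'],1))
E
python3 h.py d 120
```

```text
t 0.7 tcp [ 0.1714 -0.601   0.2396] F [ 0.8  0.  -0.2] M [0.   0.02 0.07] g 1.002
target [0.5908 0.1739 0.2498] shift [-2.0527  2.1008 -0.034 ] turn [ 0.0231 -0.1376  0.1045] rows>= 21.1
joints [-59.3  22.    0.5   0.  -68.4 -14.8]
```

```bash
python3 -m creep '[[0.7,-0.09,0.09,-0.02,0,0,0.01],[0.7,-0.19,0.19,-0.04,0,-0.01,0.02],[0.7,-0.29,0.29,-0.06,0,-0.02,0.025],[0.7,-0.39,0.39,-0.08,0.005,-0.03,0.03],[0.7,-0.48,0.49,-0.08,0.01,-0.04,0.03]]'; python3 h.py d 120
```

```text
time_s: 1.12
tcp_pos: [0.2699, -0.4214, 0.2648]
ee_rot: [[-0.975, -0.18, 0.133], [-0.182, 0.983, -0.004], [-0.13, -0.028, -0.991]]
wrist_force: [1.0, -0.0, 0.8]
gripper_width: 0.736
t 1.12 tcp [ 0.2699 -0.4214  0.2648] F [ 1.  -0.   0.8] M [ 0.05  0.18 -0.01] g 0.736
target [0.5908 0.1739 0.2498] shift [-1.3968  1.7609  0.183 ] turn [ 0.0125 -0.096   0.0751] rows>= 16.2
joints [-41.8   6.7 -14.9  -5.5 -62.6 -35.5]
```

```bash
python3 -m creep '[[0.7,-0.1,0.09,0,0,0,0.01],[0.7,-0.2,0.19,0,0,-0.01,0.02],[0.7,-0.3,0.29,0,0,-0.02,0.025],[0.7,-0.4,0.39,0,0,-0.03,0.03],[0.7,-0.48,0.48,0,0,-0.03,0.03]]'; python3 h.py d 120
```

```text
time_s: 1.53
tcp_pos: [0.3847, -0.2519, 0.2802]
ee_rot: [[-0.97, -0.086, 0.227], [-0.087, 0.996, 0.009], [-0.227, -0.011, -0.974]]
wrist_force: [-0.0, -0.8, -0.2]
gripper_width: 0.702
t 1.53 tcp [ 0.3847 -0.2519  0.2802] F [-0.  -0.8 -0.2] M [-0.08  0.4  -0.03] g 0.702
target [0.5908 0.1739 0.2498] shift [-0.7662  1.3557  0.2671] turn [ 0.0114 -0.0656  0.0441] rows>= 11.4
joints [-15.6  -1.4 -22.3  -4.8 -56.6 -67.2]
```

```bash
python3 -m creep '[[0.7,-0.06,0.12,0,0,-0.01,0.01],[0.7,-0.12,0.24,0,0,-0.02,0.02],[0.7,-0.18,0.36,0.02,0,-0.03,0.025],[0.7,-0.25,0.48,0.04,0,-0.04,0.03],[0.7,-0.3,0.6,0.06,0.01,-0.05,0.03]]'; python3 h.py d 120
```

```text
time_s: 1.95
tcp_pos: [0.4602, -0.0688, 0.2831]
ee_rot: [[-0.926, 0.012, 0.377], [0.009, 1.0, -0.012], [-0.377, -0.007, -0.926]]
wrist_force: [0.3, -1.0, 0.6]
gripper_width: 0.7
t 1.95 tcp [ 0.4602 -0.0688  0.2831] F [ 0.3 -1.   0.6] M [-0.16  0.71 -0.12] g 0.7
target [0.5908 0.1739 0.2498] shift [-0.354   0.8153  0.258 ] turn [ 0.0034 -0.0157  0.0136] rows>= 6.7
joints [  15.6   -6.8  -34.2    9.7  -41.7 -112.3]
```

```bash
python3 -m creep '[[0.7,-0.06,0.12,0,0,-0.0,0.01],[0.7,-0.12,0.24,0.02,0,-0.01,0.01],[0.7,-0.18,0.36,0.06,0,-0.01,0.015],[0.7,-0.25,0.48,0.1,0,-0.02,0.015],[0.7,-0.3,0.6,0.12,0.0,-0.02,0.015]]'; python3 h.py d 120
```

```text
time_s: 2.37
tcp_pos: [0.5588, 0.111, 0.2815]
ee_rot: [[-0.899, 0.055, 0.434], [0.054, 0.998, -0.014], [-0.434, 0.011, -0.901]]
wrist_force: [-0.0, -1.9, -0.2]
gripper_width: 0.694
t 2.37 tcp [0.5588 0.111  0.2815] F [-0.  -1.9 -0.2] M [-0.08  0.86 -0.06] g 0.694
target [0.5908 0.1739 0.2498] shift [-0.0386  0.2142  0.1387] turn [ 0.0033  0.0041 -0.0012] rows>= 1.9
joints [  33.8    3.8  -30.5   24.9  -36.9 -144.6]
```

```bash
python3 -m creep '[[0.7,-0.01,0.1,0.05,0,0,0],[0.7,-0.03,0.2,0.1,0.003,0.003,0],[0.7,-0.039,0.214,0.139,0.003,0.004,-0.001],[0.7,-0.039,0.214,0.139,0.003,0.004,-0.001],[0.7,-0.039,0.214,0.139,0.003,0.004,-0.001]]'; python3 h.py d 120;python3 - <<'E'
from station import r
import cv2
for c,(x0,y0,x1,y1) in dict(scene=(290,60,440,260),top=(130,70,250,190)).items():
    im=r.capture(c);cv2.imwrite(f"pics/{c}1.png",cv2.resize(im[y0:y1,x0:x1],None,fx=3 if c=="scene" else 5,fy=3 if c=="scene" else 5,interpolation=cv2.INTER_CUBIC))
E
```

```text
time_s: 2.78
tcp_pos: [0.5906, 0.1736, 0.2487]
ee_rot: [[-0.905, 0.056, 0.421], [0.051, 0.998, -0.024], [-0.421, -0.0, -0.907]]
wrist_force: [-0.1, -0.2, -0.0]
gripper_width: 0.696
t 2.78 tcp [0.5906 0.1736 0.2487] F [-0.1 -0.2 -0. ] M [ 0.05  0.89 -0.03] g 0.696
target [0.5908 0.1739 0.2498] shift [-0.0019  0.0012 -0.0031] turn [-0.0002 -0.0004 -0.0001] rows>= 0.0
joints [  37.3   10.8  -27.9   28.4  -35.3 -151.6]
```

View pics/scene1.png

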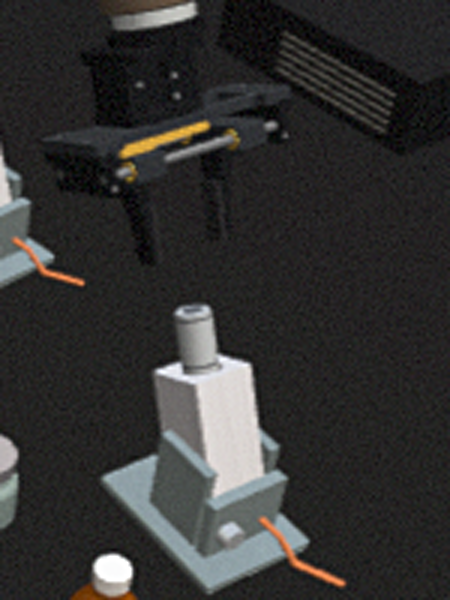

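View pics/top1.png

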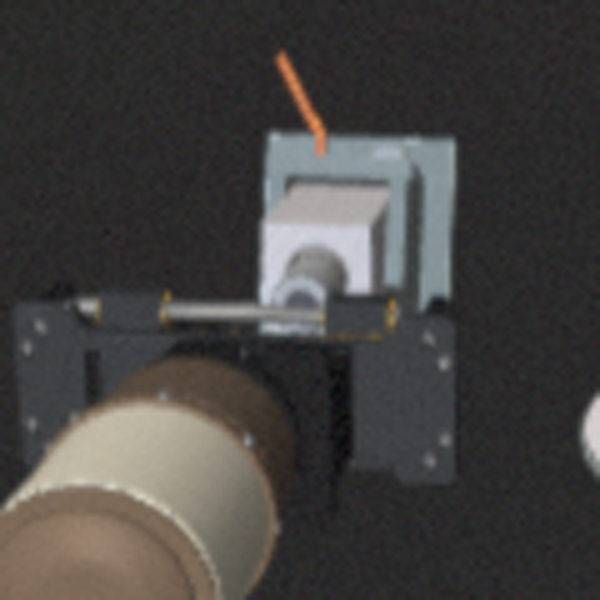

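Both views show the open gripper lined up above the spent cartridge, with fingertips at about scene (340,148) and (362,140). I'll check that midpoint against the calibration before descending.

```bash
python3 - <<'E'
from h import *
s=r.sense();p=np.array(s['tcp_pos']);R=np.array(s['ee_rot'])
for sg in(-1,0,1): print(proj("scene",p+.017*R[:,2]+sg*.037*R[:,1]).round(1))
E
python3 h.py d 26
```

```text
[[339.3 146.5]]
[[351.6 142.2]]
[[363.6 138. ]]
t 2.88 tcp [0.5906 0.1729 0.2502] F [-0.2  0.2  0.4] M [ 0.    0.88 -0.03] g 0.697
target [0.6304 0.1717 0.1646] shift [0.0008 0.0031 0.3149] turn [ 0.0002  0.0003 -0.0005] rows>= 2.3
joints [  37.3   10.6  -27.9   28.4  -35.2 -151.6]
```

```bash
python3 -m creep '[[0.7,0,0.001,0.08,0,0,0],[0.7,0.001,0.002,0.16,0,0,0],[0.7,0.001,0.003,0.23,0,0,0],[0.7,0.001,0.003,0.29,0,0,0],[0.7,0.001,0.003,0.31,0,0,0]]'; python3 h.py d 26;python3 - <<'E'
from station import r
import cv2
for c,(x0,y0,x1,y1) in dict(scene=(290,110,440,260),top=(130,70,250,190)).items():
    im=r.capture(c);cv2.imwrite(f"pics/{c}2.png",cv2.resize(im[y0:y1,x0:x1],None,fx=5,fy=5,interpolation=cv2.INTER_CUBIC)[:600])
E
```

```text
time_s: 3.3
tcp_pos: [0.6292, 0.1697, 0.1642]
ee_rot: [[-0.905, 0.059, 0.421], [0.053, 0.998, -0.025], [-0.421, -0.0, -0.907]]
wrist_force: [-0.5, -0.9, -0.0]
gripper_width: 0.697
t 3.3 tcp [0.6292 0.1697 0.1642] F [-0.5 -0.9 -0. ] M [-0.    0.89 -0.03] g 0.697
target [0.6304 0.1717 0.1646] shift [-0.004   0.0069  0.0006] turn [-0.0005 -0.0004 -0.0009] rows>= 0.1
joints [  32.3   18.8  -33.2   40.4  -22.3 -161.3]
```

View pics/scene2.png

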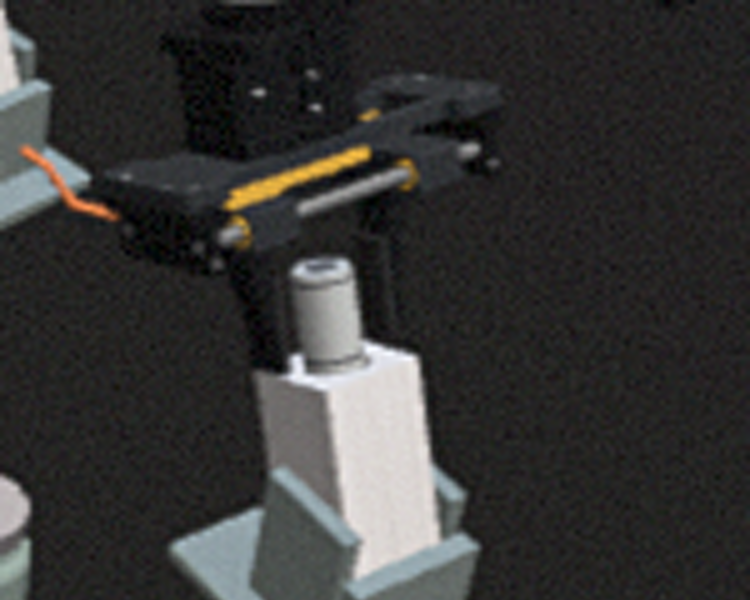

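View pics/top2.png

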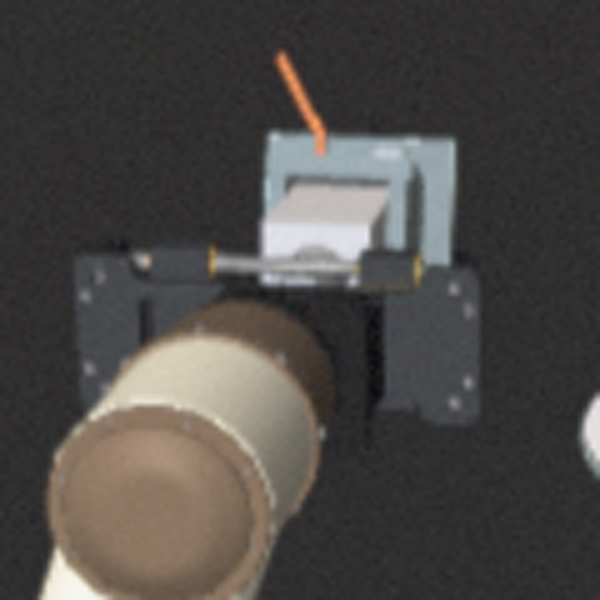

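The fingers straddle the cartridge stub: zoomed scene x is about 265 and 385, with the stub at 325. The tips are just clear of the block face. Closing now with a 2 mm correction.

```bash
python3 -m creep '[[0.7,-0.004,0.006,0,0,0,0],[0.2,-0.004,0.006,0,0,0,0],[0.2,-0.004,0.006,0,0,0,0],[0.2,-0.004,0.006,0,0,0,0],[0.2,-0.004,0.006,0,0,0,0]]'; python3 h.py d 26; python3 -m creep '[[0.2,0,0,0,0,0,0],[0.2,0,0,0,0,0,0],[0.2,0,0,0,0,0,0]]'; python3 h.py d 26
```

```text
time_s: 3.82
tcp_pos: [0.6307, 0.1722, 0.167]
ee_rot: [[-0.904, 0.058, 0.423], [0.053, 0.998, -0.024], [-0.424, 0.001, -0.906]]
wrist_force: [-0.4, 0.0, 0.0]
gripper_width: 0.483
t 3.82 tcp [0.6307 0.1722 0.167 ] F [-0.4  0.   0. ] M [ 0.06  0.86 -0.  ] g 0.483
target [0.6304 0.1717 0.1646] shift [ 0.0041 -0.0018  0.0071] turn [-0.      0.0004 -0.0009] rows>= 0.1
joints [  32.5   18.8  -32.7   40.   -22.6 -161.1]
time_s: 4.07
tcp_pos: [0.6307, 0.1713, 0.1675]
ee_rot: [[-0.904, 0.06, 0.423], [0.054, 0.998, -0.026], [-0.424, -0.0, -0.906]]
wrist_force: [-0.6, -2.6, 2.3]
gripper_width: 0.338
t 4.07 tcp [0.6307 0.1713 0.1675] F [-0.6 -2.6  2.3] M [-1.02  0.56 -0.42] g 0.338
target [0.6304 0.1717 0.1646] shift [0.005  0.0014 0.0085] turn [-0.0007  0.0004 -0.0011] rows>= 0.1
joints [  32.5   18.7  -32.7   40.   -22.8 -161. ]
```

```bash
python3 -m creep '[[0,0,0,0,0,0,0],[0,0,0,0,0,0,0],[0,0,0,0,0,0,0],[0,0,0,0,0,0,0]]'; python3 h.py d 26
```

```text
time_s: 4.4
tcp_pos: [0.6307, 0.1712, 0.1676]
ee_rot: [[-0.904, 0.06, 0.423], [0.054, 0.998, -0.026], [-0.424, -0.001, -0.906]]
wrist_force: [0.5, -1.5, 0.2]
gripper_width: 0.331
t 4.4 tcp [0.6307 0.1712 0.1676] F [ 0.5 -1.5  0.2] M [-0.58  0.7  -0.22] g 0.331
target [0.6304 0.1717 0.1646] shift [0.0051 0.0016 0.0086] turn [-0.0007  0.0004 -0.0011] rows>= 0.1
joints [  32.5   18.7  -32.7   40.   -22.8 -161. ]
```

```bash
python3 -m creep '[[0,0,0,-0.02,0,0,0],[0,0,0,-0.04,0,0,0],[0,0,0,-0.06,0,0,0],[0,0,0,-0.08,0,0,0],[0,0,0,-0.1,0,0,0]]'; python3 h.py d 140
```

```text
time_s: 4.82
tcp_pos: [0.6176, 0.172, 0.1943]
ee_rot: [[-0.905, 0.06, 0.422], [0.054, 0.998, -0.026], [-0.423, -0.001, -0.906]]
wrist_force: [3.1, -0.8, -3.9]
gripper_width: 0.337
t 4.82 tcp [0.6176 0.172  0.1943] F [ 3.1 -0.8 -3.9] M [-0.25  0.48 -0.14] g 0.337
target [0.5823 0.1744 0.2679] shift [ 0.003   0.0008 -0.2721] turn [-0.0008 -0.     -0.001 ] rows>= 2.0
joints [  34.3   16.1  -31.    34.8  -27.  -156.9]
```

```bash
python3 -m creep '[[0,0,0,-0.06,0,0,0],[0,0,0,-0.12,0,0,0],[0,0,0,-0.18,0,0,0],[0,0,0,-0.24,0,0,0],[0,0,0,-0.32,0,0,0]]'; python3 h.py d 140; python3 - <<'E'
from station import r
import cv2
im=r.capture("scene");cv2.imwrite("pics/scene3.png",cv2.resize(im[60:260,230:440],None,fx=3,fy=3))
E
```

```text
time_s: 5.23
tcp_pos: [0.5751, 0.174, 0.2798]
ee_rot: [[-0.907, 0.06, 0.417], [0.054, 0.998, -0.028], [-0.418, -0.003, -0.908]]
wrist_force: [0.2, 0.3, -3.5]
gripper_width: 0.335
t 5.23 tcp [0.5751 0.174  0.2798] F [ 0.2  0.3 -3.5] M [ 0.03  1.37 -0.04] g 0.335
target [0.5823 0.1744 0.2679] shift [-0.0052  0.0028  0.0461] turn [-0.0014 -0.0015 -0.0009] rows>= 0.3
joints [  38.9    8.   -25.9   26.   -40.4 -150. ]
```

View pics/scene3.png

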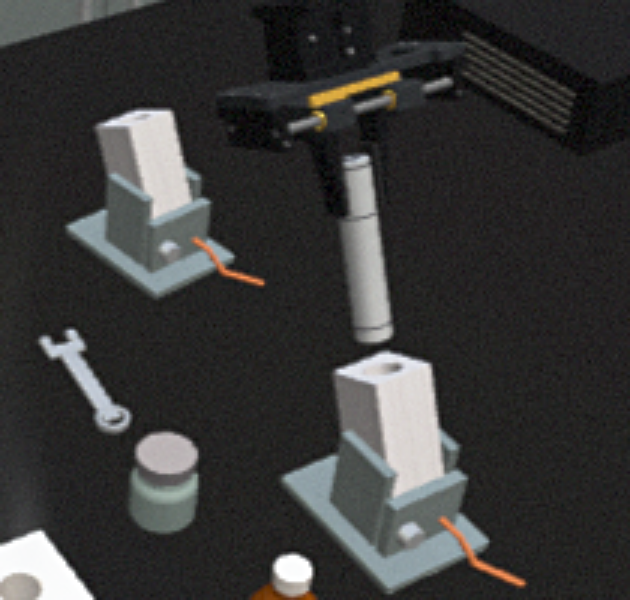

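The spent cartridge is fully clear of the bore: its tip is at zoomed (372,335), above the mouth at (385,368). Next I'll lift and bring it over socket 2.

```bash
python3 - <<'E'
from h import *
m=C["top"]
def gp(c,u,z):
    m=C[c];R=np.array(m["R"]);t=np.array(m["t"]).ravel();K=np.array(m["mtx"]);d=R.T@np.linalg.solve(K,[*u,1]);o=-R.T@t;return o+d*(z-o[2])/d[2]
print("bottle",gp("top",(267,79),.13),"jar",gp("top",(256,156),.07))
E
python3 h.py r 2 240
```

```text
bottle [ 0.76244629 -0.02343205  0.13      ] jar [0.56705249 0.01017474 0.07      ]
t 5.28 tcp [0.5759 0.1753 0.2863] F [ 0.8 -0.1  0.8] M [0.12 0.88 0.05] g 0.337
target [ 0.6243 -0.1685  0.24  ] shift [-0.1415 -1.1348  0.2344] turn [ 0.0004  0.1401 -0.0016] rows>= 8.4
joints [  39.     7.6  -25.6   26.1  -40.5 -149.9]
```

```bash
python3 -m creep '[[0,0,-0.06,-0.05,0,0,0],[0,-0.01,-0.19,-0.06,0,0.02,0],[0,-0.03,-0.32,-0.04,0,0.04,0],[0,-0.05,-0.45,-0.02,0,0.06,0],[0,-0.07,-0.58,0,0,0.08,0]]'; python3 h.py r 2 240
```

```text
time_s: 5.7
tcp_pos: [0.5838, 0.0002, 0.2951]
ee_rot: [[-0.981, 0.056, 0.185], [0.056, 0.998, -0.005], [-0.185, 0.005, -0.983]]
wrist_force: [2.0, -0.3, -3.3]
gripper_width: 0.336
t 5.7 tcp [5.838e-01 2.000e-04 2.951e-01] F [ 2.  -0.3 -3.3] M [-0.05  0.39  0.04] g 0.336
target [ 0.6243 -0.1685  0.24  ] shift [-0.1297 -0.5547  0.2083] turn [ 0.0016  0.0593 -0.0007] rows>= 4.4
joints [  17.7   10.8   -9.5    4.1  -59.6 -112.7]
```

```bash
python3 -m creep '[[0,-0.02,-0.13,0.01,0,0.01,0],[0,-0.04,-0.26,0.04,0,0.03,0],[0,-0.08,-0.39,0.08,0,0.05,0],[0,-0.12,-0.52,0.12,0,0.06,0],[0,-0.13,-0.6,0.15,0,0.07,0]]'; python3 h.py r 2 240
```

```text
time_s: 6.12
tcp_pos: [0.6213, -0.1848, 0.255]
ee_rot: [[-0.998, 0.058, -0.035], [0.057, 0.998, 0.008], [0.036, 0.006, -0.999]]
wrist_force: [1.2, 1.3, -3.1]
gripper_width: 0.335
t 6.12 tcp [ 0.6213 -0.1848  0.255 ] F [ 1.2  1.3 -3.1] M [ 0.06 -0.15  0.02] g 0.335
target [ 0.6243 -0.1685  0.24  ] shift [-0.0086  0.0546  0.05  ] turn [ 0.0019 -0.0114 -0.0011] rows>= 0.5
joints [ -2.5  24.8   7.2  -0.4 -74.4 -90.7]
```

```bash
python3 -m creep '[[0,-0.008,0.03,0.02,0.001,-0.01,-0.001],[0,-0.009,0.054,0.05,0.002,-0.011,-0.001],[0,-0.009,0.054,0.05,0.002,-0.011,-0.001],[0,-0.009,0.054,0.05,0.002,-0.011,-0.001]]'; python3 h.py r 2 240;python3 - <<'E'
from station import r
import cv2,pickle
o={}
for c,(x0,y0,x1,y1) in dict(scene=(150,150,300,310),top=(270,80,400,180)).items():
    im=r.capture(c);o[c]=im;cv2.imwrite(f"pics/{c}4.png",cv2.resize(im[y0:y1,x0:x1],None,fx=3.75 if c=="scene" else 6,fy=3.75 if c=="scene" else 6,interpolation=cv2.INTER_CUBIC)[:600])
E
```

```text
time_s: 6.45
tcp_pos: [0.6239, -0.1681, 0.2388]
ee_rot: [[-0.999, 0.054, -0.004], [0.054, 0.999, 0.0], [0.004, -0.0, -1.0]]
wrist_force: [0.0, -0.2, -3.2]
gripper_width: 0.333
t 6.45 tcp [ 0.6239 -0.1681  0.2388] F [ 0.  -0.2 -3.2] M [-0.02 -0.03  0.06] g 0.333
target [ 0.6243 -0.1685  0.24  ] shift [-0.0014 -0.0011 -0.004 ] turn [-0.     -0.0012  0.0002] rows>= 0.0
joints [ -0.8  24.2   3.8  -0.  -69.8 -92.3]
```

View pics/scene4.png

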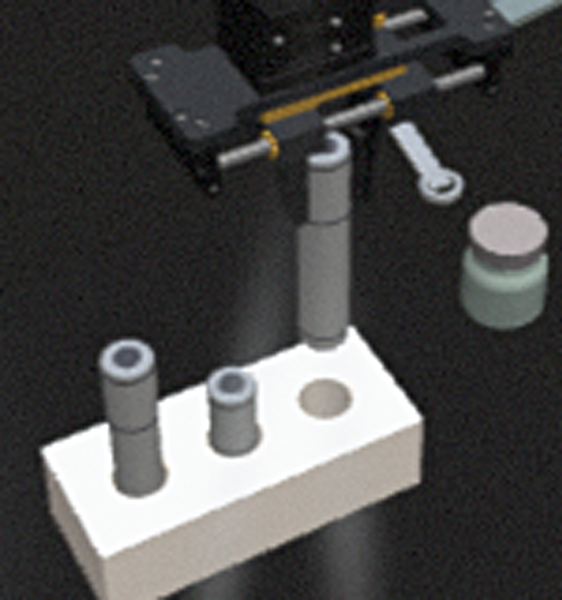

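View pics/top4.png

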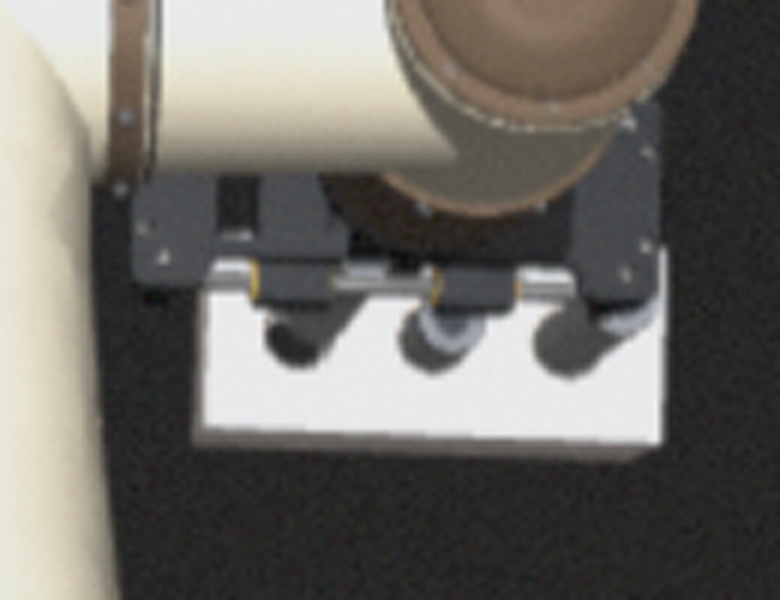

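```bash
python3 - <<'E'
from h import *
f=lambda c,X,o,k:((proj(c,X)[0]+.5-.5/k-np.array(o))*k).round(0)
s=r.sense();p=np.array(s['tcp_pos']);R=np.array(s['ee_rot'])
for d in(.1285,.02,-.0215): print(d,f("scene",p+d*R[:,2],(150,150),3.75),f("top",p+d*R[:,2],(270,80),6))
for i in range(3): print(f("scene",rackt(i,.06)[0],(150,150),3.75),f("top",rackt(i,.06)[0],(270,80),6))
print(f("scene",rackt(0,.16)[0],(150,150),3.75),f("top",rackt(0,.16)[0],(270,80),6))
E
```

```text
0.1285 [326. 336.] [318. 308.]
0.02 [326. 202.] [354. 257.]
-0.0215 [326. 146.] [369. 234.]
[141. 471.] [572. 339.]
[235. 432.] [438. 335.]
[326. 394.] [303. 330.]
[128. 355.] [626. 297.]
```

The cartridge hangs upright, with its tip at zoomed scene (325,340), right above the empty socket at (326,398). The prediction agrees, so I'm lowering.

```bash
python3 -m creep '[[0,0,0,0.04,0,-0.001,0],[0,-0.001,-0.001,0.08,0,-0.001,0],[0,-0.001,-0.001,0.12,0,-0.001,0],[0,-0.001,-0.001,0.15,0,-0.001,0],[0,-0.001,-0.001,0.18,0,-0.001,0]]'; python3 h.py r 2 138.5
```

```text
time_s: 6.97
tcp_pos: [0.6252, -0.1685, 0.1868]
ee_rot: [[-0.999, 0.053, 0.004], [0.053, 0.999, -0.001], [-0.004, -0.001, -1.0]]
wrist_force: [0.2, 0.8, -3.6]
gripper_width: 0.337
t 6.97 tcp [ 0.6252 -0.1685  0.1868] F [ 0.2  0.8 -3.6] M [-0.02 -0.03 -0.  ] g 0.337
target [ 0.6243 -0.1685  0.1385] shift [0.004  0.     0.1611] turn [-0.0002  0.0014  0.0004] rows>= 1.2
joints [ -0.8  26.3  -0.6   0.  -62.8 -92.3]
```

```bash
python3 -m creep '[[0,0.001,0,0.015,0,0,0],[0,0.003,0,0.03,0,0.001,0],[0,0.003,0,0.045,0,0.001,0],[0,0.003,0,0.06,0,0.001,0],[0,0.003,0,0.075,0,0.001,0]]'; python3 h.py r 2 138.5
```

```text
time_s: 7.38
tcp_pos: [0.6247, -0.1685, 0.1644]
ee_rot: [[-0.999, 0.053, 0.002], [0.053, 0.999, -0.001], [-0.002, -0.001, -1.0]]
wrist_force: [0.1, -0.0, -4.0]
gripper_width: 0.336
t 7.38 tcp [ 0.6247 -0.1685  0.1644] F [ 0.1 -0.  -4. ] M [-0.02 -0.01 -0.05] g 0.336
target [ 0.6243 -0.1685  0.1385] shift [0.0017 0.0001 0.0862] turn [-0.0002  0.0007  0.0004] rows>= 0.6
joints [ -0.8  27.4  -2.3   0.1 -60.2 -92.3]
```

```bash
python3 -m creep '[[0,0,0,0.012,0,0,0],[0,0,0,0.024,0,0,0],[0,0,0,0.036,0,0,0],[0,0,0,0.048,0,0,0],[0,0,0,0.06,0,0,0]]'; python3 h.py r 2 138.5
```

```text
time_s: 7.8
tcp_pos: [0.6248, -0.1686, 0.1461]
ee_rot: [[-0.999, 0.053, 0.002], [0.053, 0.999, -0.001], [-0.002, -0.001, -1.0]]
wrist_force: [-0.1, 0.1, -3.3]
gripper_width: 0.338
t 7.8 tcp [ 0.6248 -0.1686  0.1461] F [-0.1  0.1 -3.3] M [-0.05  0.    0.01] g 0.338
target [ 0.6243 -0.1685  0.1385] shift [0.0019 0.0001 0.0252] turn [-0.0002  0.0007  0.0004] rows>= 0.2
joints [ -0.8  28.3  -3.5   0.1 -58.  -92.3]
```

```bash
python3 -m creep '[[0,0,0,0.006,0,0,0],[0,0,0,0.012,0,0,0],[0,0,0,0.018,0,0,0],[0,0,0,0.022,0,0,0],[0,0,0,0.024,0,0,0]]'; python3 h.py r 2 138.5
```

```text
time_s: 8.22
tcp_pos: [0.6248, -0.1686, 0.1387]
ee_rot: [[-0.999, 0.053, 0.002], [0.053, 0.999, -0.001], [-0.002, -0.001, -1.0]]
wrist_force: [0.2, 0.3, -3.4]
gripper_width: 0.33
t 8.22 tcp [ 0.6248 -0.1686  0.1387] F [ 0.2  0.3 -3.4] M [-0.02  0.02  0.  ] g 0.33
target [ 0.6243 -0.1685  0.1385] shift [0.0017 0.0002 0.0008] turn [-0.0002  0.0007  0.0004] rows>= 0.0
joints [ -0.8  28.7  -4.    0.1 -57.2 -92.3]
```

```bash
python3 -m creep '[[0,0,0,0.003,0,0,0],[0,0,0,0.006,0,0,0],[0,0,0,0.009,0,0,0]]'; python3 h.py r 2 138.5
```

```text
time_s: 8.47
tcp_pos: [0.6253, -0.1687, 0.1368]
ee_rot: [[-0.999, 0.052, 0.003], [0.052, 0.999, -0.001], [-0.003, -0.001, -1.0]]
wrist_force: [-0.7, -0.1, 2.3]
gripper_width: 0.337
t 8.47 tcp [ 0.6253 -0.1687  0.1368] F [-0.7 -0.1  2.3] M [ 0.25  0.22 -0.03] g 0.337
target [ 0.6243 -0.1685  0.1385] shift [ 0.0033  0.0004 -0.0058] turn [-0.0004  0.0011  0.0005] rows>= 0.0
joints [ -0.8  28.8  -4.1   0.1 -56.9 -92.3]
```

Contact came at TCP z 0.1368. I'll press a little more to confirm it's at the bottom.

```bash
python3 -m creep '[[0,0,0,0.005,0,0,0],[0,0,0,0.01,0,0,0],[0,0,0,0.01,0,0,0]]'; python3 h.py r 2 138.5
```

```text
time_s: 8.72
tcp_pos: [0.6262, -0.1688, 0.1367]
ee_rot: [[-0.999, 0.051, 0.006], [0.051, 0.999, -0.002], [-0.007, -0.002, -1.0]]
wrist_force: [-1.9, 1.1, 7.1]
gripper_width: 0.336
t 8.72 tcp [ 0.6262 -0.1688  0.1367] F [-1.9  1.1  7.1] M [0.63 0.9  0.03] g 0.336
target [ 0.6243 -0.1685  0.1385] shift [ 0.0066  0.0008 -0.0061] turn [-0.0007  0.0021  0.0008] rows>= 0.1
joints [ -0.8  28.8  -4.1   0.2 -56.6 -92.3]
```

```bash
python3 -m creep '[[0.55,0,0,-0.004,0,0,0],[0.6,0,0,-0.004,0,0,0],[0.6,0,0,-0.004,0,0,0],[0.6,0,0,-0.004,0,0,0],[0.6,0,0,-0.03,0,0,0]]'; python3 h.py r 2 230
```

```text
time_s: 9.13
tcp_pos: [0.6251, -0.1687, 0.144]
ee_rot: [[-0.999, 0.052, 0.003], [0.052, 0.999, -0.002], [-0.003, -0.002, -1.0]]
wrist_force: [-0.9, 0.3, -0.3]
gripper_width: 0.577
t 9.13 tcp [ 0.6251 -0.1687  0.144 ] F [-0.9  0.3 -0.3] M [-0.06 -0.02  0.05] g 0.577
target [ 0.6243 -0.1685  0.23  ] shift [ 0.002  -0.     -0.2868] turn [-0.0005  0.0009  0.0007] rows>= 2.1
joints [ -0.8  28.4  -3.7   0.1 -57.7 -92.3]
```

Up 85 mm, then across to socket 0.

```bash
python3 -m creep '[[0.6,0,0,-0.07,0,0,0],[0.6,0,0,-0.16,0,0,0],[0.6,0,0,-0.25,0,0,0],[0.6,0,0,-0.28,0,0,0]]'; python3 h.py r 0 137; python3 - <<'E'
from station import r
import cv2
im=r.capture("scene");cv2.imwrite("pics/scene5.png",cv2.resize(im[150:310,150:300],None,fx=3.75,fy=3.75))
E
```

```text
time_s: 9.47
tcp_pos: [0.6268, -0.1692, 0.2333]
ee_rot: [[-0.999, 0.051, 0.011], [0.051, 0.999, -0.004], [-0.011, -0.003, -1.0]]
wrist_force: [-0.2, 0.5, 1.4]
gripper_width: 0.599
t 9.47 tcp [ 0.6268 -0.1692  0.2333] F [-0.2  0.5  1.4] M [-0.1  -0.07  0.04] g 0.599
target [ 0.6175 -0.2923  0.137 ] shift [ 0.0134 -0.4104  0.3223] turn [-0.0011  0.0034  0.0009] rows>= 3.8
joints [ -0.8  24.3   3.    0.2 -68.1 -92.3]
```

View pics/scene5.png

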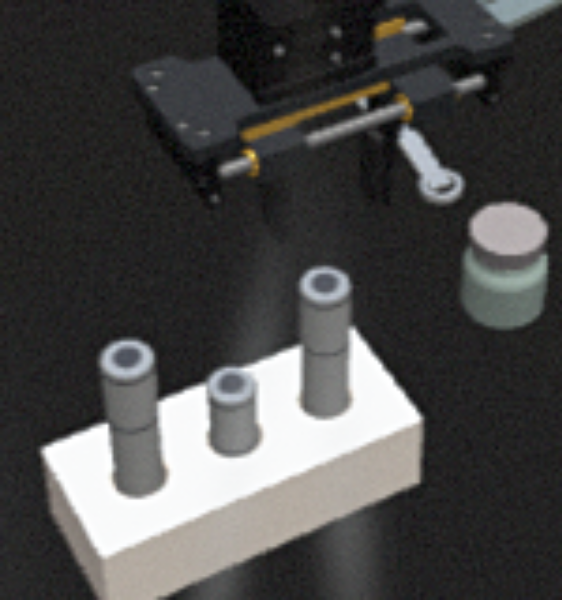

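The spent cartridge now stands in socket 2 with the same exposed length as the fresh one. Moving over the fresh cartridge in socket 0.

```bash
python3 -m creep '[[0.6,0,-0.13,0,0,0,0],[0.6,0.005,-0.26,0,0,0.001,0],[0.6,0.013,-0.38,0,-0.001,0.003,0.001],[0.6,0.013,-0.41,0,-0.001,0.003,0.001],[0.6,0.013,-0.41,0,-0.001,0.003,0.001]]'; python3 h.py r 0 138
```

```text
time_s: 9.93
tcp_pos: [0.6157, -0.2943, 0.232]
ee_rot: [[-0.998, 0.059, 0.0], [0.059, 0.998, 0.001], [-0.0, 0.001, -1.0]]
wrist_force: [0.4, 0.9, 0.4]
gripper_width: 0.604
t 9.93 tcp [ 0.6157 -0.2943  0.232 ] F [0.4 0.9 0.4] M [ 0.08 -0.08 -0.04] g 0.604
target [ 0.6175 -0.2923  0.138 ] shift [-0.0058  0.0069  0.3135] turn [ 0.0002  0.     -0.0015] rows>= 2.3
joints [-12.   28.    8.9  -0.  -70.9 -81.3]
```

```bash
python3 -m creep '[[0.6,-0.005,0.006,0.05,0,0,-0.001],[0.6,-0.006,0.007,0.13,0,0,-0.001],[0.6,-0.006,0.007,0.21,0,0,-0.001],[0.6,-0.006,0.007,0.28,0,0,-0.001],[0.6,-0.006,0.007,0.31,0,0,-0.001]]'; python3 h.py r 0 138;python3 -m creep '[[0.55,0,0,0,0,0,0],[0.4,0,0,0,0,0,0],[0.3,0,0,0,0,0,0],[0.2,0,0,0,0,0,0],[0.1,0,0,0,0,0,0]]';python3 h.py r 0 138
```

```text
time_s: 10.35
tcp_pos: [0.6157, -0.2902, 0.1347]
ee_rot: [[-0.998, 0.055, -0.006], [0.055, 0.998, 0.004], [0.007, 0.003, -1.0]]
wrist_force: [0.7, 0.3, -0.6]
gripper_width: 0.601
t 10.35 tcp [ 0.6157 -0.2902  0.1347] F [ 0.7  0.3 -0.6] M [0.01 0.03 0.  ] g 0.601
target [ 0.6175 -0.2923  0.138 ] shift [-0.0064 -0.0066 -0.0112] turn [ 0.001  -0.0021 -0.0003] rows>= 0.1
joints [-11.7  32.2   1.6  -0.1 -59.9 -81.4]
time_s: 10.77
tcp_pos: [0.6166, -0.2905, 0.1364]
ee_rot: [[-0.998, 0.055, -0.004], [0.055, 0.998, 0.002], [0.004, 0.002, -1.0]]
wrist_force: [0.2, -2.9, -0.8]
gripper_width: 0.338
t 10.77 tcp [ 0.6166 -0.2905  0.1364] F [ 0.2 -2.9 -0.8] M [-0.6  -0.06  0.02] g 0.338
target [ 0.6175 -0.2923  0.138 ] shift [-0.0035 -0.0058 -0.0053] turn [ 0.0007 -0.0012 -0.0003] rows>= 0.1
joints [-11.7  32.1   1.7  -0.1 -59.9 -81.4]
```

```bash
python3 -m creep '[[0,0,-0.005,0,0,0,0],[0,0,-0.005,0,0,0,0],[0,0,-0.005,0,0,0,0],[0,0,-0.005,0,0,0,0],[0,0,-0.005,0,0,0,0]]';python3 h.py r 0 138
```

```text
time_s: 11.18
tcp_pos: [0.6164, -0.292, 0.1364]
ee_rot: [[-0.998, 0.055, -0.004], [0.055, 0.998, 0.002], [0.004, 0.002, -1.0]]
wrist_force: [-0.4, -0.1, -1.2]
gripper_width: 0.332
t 11.18 tcp [ 0.6164 -0.292   0.1364] F [-0.4 -0.1 -1.2] M [-0.02  0.02  0.06] g 0.332
target [ 0.6175 -0.2923  0.138 ] shift [-0.0038 -0.0007 -0.0053] turn [ 0.0007 -0.0012 -0.0003] rows>= 0.0
joints [-11.8  32.1   1.8  -0.1 -59.9 -81.3]
```

```bash
python3 -m creep '[[0,0,0,-0.03,0,0,0],[0,0,0,-0.08,0,0,0],[0,0,0,-0.14,0,0,0],[0,0,0,-0.2,0,0,0],[0,0,0,-0.26,0,0,0]]';python3 h.py r 0 230
```

```text
time_s: 11.6
tcp_pos: [0.6164, -0.2921, 0.2153]
ee_rot: [[-0.998, 0.055, -0.004], [0.055, 0.998, 0.003], [0.005, 0.003, -1.0]]
wrist_force: [-0.3, -0.2, -2.2]
gripper_width: 0.335
t 11.6 tcp [ 0.6164 -0.2921  0.2153] F [-0.3 -0.2 -2.2] M [-0.06 -0.12 -0.02] g 0.335
target [ 0.6175 -0.2923  0.23  ] shift [-0.0036 -0.0003 -0.0491] turn [ 0.0008 -0.0015 -0.0003] rows>= 0.4
joints [-11.9  28.7   7.7  -0.1 -69.3 -81.3]
```

```bash
echo '{"dock":[0.0006,-0.0005,0.0024]}' > corr.json; python3 -m creep '[[0,0,0,-0.09,0,0,0],[0,0,0,-0.2,0,0,0],[0,-0.01,0.1,-0.31,0,0,0],[0,-0.01,0.22,-0.36,0,0,0],[0,-0.01,0.35,-0.38,0,0,0]]';python3 h.py d 170
```

```text
time_s: 12.02
tcp_pos: [0.6266, -0.188, 0.3343]
ee_rot: [[-0.998, 0.057, 0.003], [0.057, 0.998, 0.001], [-0.003, 0.001, -1.0]]
wrist_force: [1.1, 0.0, -2.3]
gripper_width: 0.336
t 12.02 tcp [ 0.6266 -0.188   0.3343] F [ 1.1  0.  -2.3] M [ 0.06 -0.22 -0.02] g 0.336
target [0.5703 0.1746 0.2975] shift [0.257  1.1957 0.1235] turn [ 0.0003 -0.138  -0.0006] rows>= 8.8
joints [ -2.6  22.5  14.5  -0.1 -81.9 -90.7]
```

```bash
python3 -m creep '[[0,0.03,0.13,0,0,0,0],[0,0.06,0.26,0,0,-0.02,0],[0,0.09,0.39,0,0,-0.04,0],[0,0.12,0.52,0.01,0,-0.06,0],[0,0.15,0.65,0.03,0,-0.08,0]]';python3 h.py d 170
```

```text
time_s: 12.43
tcp_pos: [0.5923, 0.0111, 0.3269]
ee_rot: [[-0.965, 0.057, 0.256], [0.056, 0.998, -0.012], [-0.256, 0.003, -0.967]]
wrist_force: [0.7, 0.6, -1.8]
gripper_width: 0.335
t 12.43 tcp [0.5923 0.0111 0.3269] F [ 0.7  0.6 -1.8] M [ 0.03  0.67 -0.02] g 0.335
target [0.5703 0.1746 0.2975] shift [0.1268 0.5397 0.0697] turn [ 0.0007 -0.0564 -0.0008] rows>= 4.0
joints [  19.4    8.8   -9.     6.5  -58.5 -115.5]
```

```bash
python3 -m creep '[[0,0.02,0.13,0,0,-0.01,0],[0,0.04,0.26,0,0,-0.03,0],[0,0.05,0.39,0.02,0,-0.05,0],[0,0.06,0.5,0.04,0,-0.06,0],[0,0.07,0.58,0.05,0,-0.06,0]]';python3 h.py d 170
```

```text
time_s: 12.85
tcp_pos: [0.5832, 0.1873, 0.3061]
ee_rot: [[-0.901, 0.055, 0.431], [0.05, 0.998, -0.023], [-0.431, 0.001, -0.902]]
wrist_force: [-0.1, -1.6, -4.2]
gripper_width: 0.335
t 12.85 tcp [0.5832 0.1873 0.3061] F [-0.1 -1.6 -4.2] M [-0.08  1.46 -0.09] g 0.335
target [0.5703 0.1746 0.2975] shift [ 0.049  -0.0446  0.0083] turn [0.0004 0.0031 0.0001] rows>= 0.5
joints [  39.8    7.9  -22.3   25.3  -43.4 -149. ]
```

```bash
python3 -m creep '[[0,0.049,-0.044,0.008,0,0.003,0],[0,0.049,-0.044,0.008,0,0.003,0],[0,0.049,-0.044,0.008,0,0.003,0],[0,0.049,-0.044,0.008,0,0.003,0]]';python3 h.py d 170
python3 - <<'E'
from station import r
import cv2
from h import *
f=lambda c,X,o,k:((proj(c,X)[0]+.5-.5/k-np.array(o))*k).round(0)
s=r.sense();p=np.array(s['tcp_pos']);R=np.array(s['ee_rot'])
for c,(x0,y0,x1,y1) in dict(scene=(290,100,440,250),top=(150,70,250,170)).items():
    im=r.capture(c);k=4 if c=="scene" else 6;cv2.imwrite(f"pics/{c}6.png",cv2.resize(im[y0:y1,x0:x1],None,fx=k,fy=k,interpolation=cv2.INTER_CUBIC)[:600])
    print(c,"tip",f(c,p+.1264*R[:,2],(x0,y0),k),"top",f(c,p-.0236*R[:,2],(x0,y0),k),"mouth",f(c,D['m'],(x0,y0),k))
E
```

```text
time_s: 13.18
tcp_pos: [0.5704, 0.1747, 0.2983]
ee_rot: [[-0.904, 0.055, 0.423], [0.051, 0.998, -0.022], [-0.424, 0.001, -0.906]]
wrist_force: [0.1, -0.4, -3.0]
gripper_width: 0.336
t 13.18 tcp [0.5704 0.1747 0.2983] F [ 0.1 -0.4 -3. ] M [ 0.07  1.23 -0.01] g 0.336
target [0.5703 0.1746 0.2975] shift [ 0.0016 -0.0004  0.0022] turn [ 0.0005  0.0004 -0.    ] rows>= 0.0
joints [  39.5    6.7  -24.6   25.1  -42.5 -148.8]
scene tip [263. 260.] top [230.  19.] mouth [271. 328.]
top tip [244. 354.] top [176. 454.] mouth [262. 331.]
```

View pics/scene6.png

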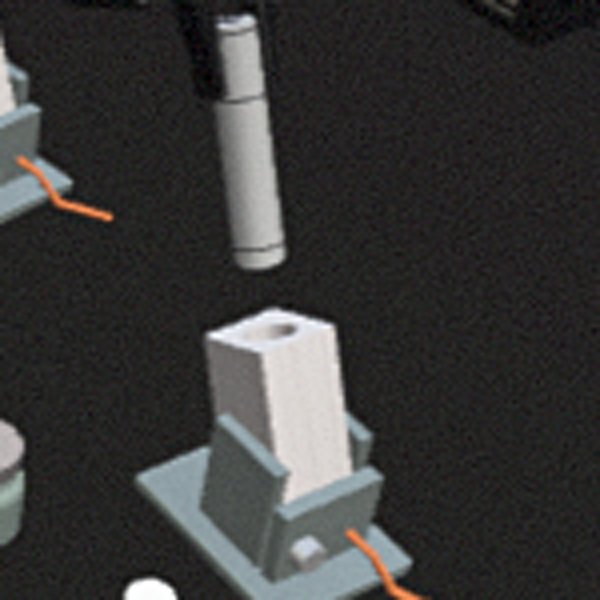

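View pics/top6.png

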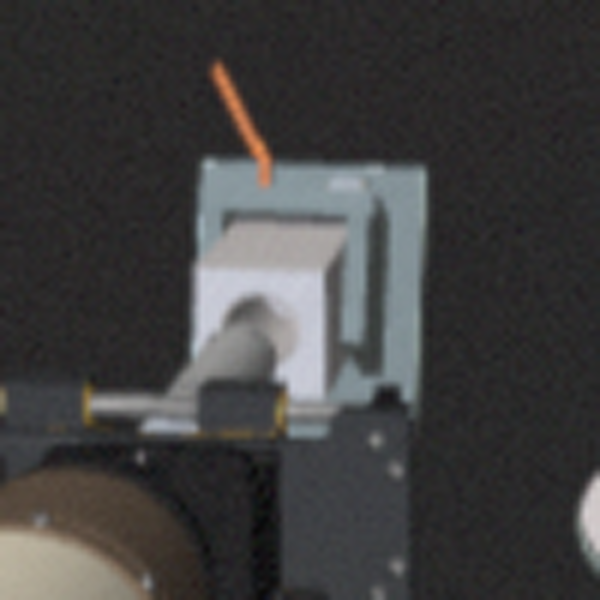

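The face-corner diagonals put the mouth at zoomed scene (270,330), and the model predicted (271,328). The tip is at (260,262) against a predicted (263,260). The top view agrees, so the tip is well inside the chamfer capture. Lowering.

```bash
python3 -m creep '[[0,0.001,0,0.03,0,0,0],[0,0.001,0,0.06,0,0,0],[0,0.001,0,0.09,0,0,0],[0,0.001,0,0.11,0,0,0],[0,0.001,0,0.12,0,0,0]]';python3 h.py d 26.4
```

```text
time_s: 13.7
tcp_pos: [0.5858, 0.1731, 0.2635]
ee_rot: [[-0.905, 0.057, 0.421], [0.051, 0.998, -0.024], [-0.422, -0.0, -0.907]]
wrist_force: [-0.1, 0.7, -2.9]
gripper_width: 0.331
t 13.7 tcp [0.5858 0.1731 0.2635] F [-0.1  0.7 -2.9] M [ 0.07  1.4  -0.07] g 0.331
target [0.6309 0.1712 0.1673] shift [-0.0013  0.0023  0.354 ] turn [-0.0002 -0.0004 -0.0002] rows>= 2.5
joints [  37.8    9.6  -26.8   27.1  -37.5 -150.4]
```

```bash
python3 -m creep '[[0,-0.001,0.002,0.01,0,0,0],[0,-0.001,0.002,0.02,0,0,0],[0,-0.001,0.002,0.03,0,0,0],[0,-0.001,0.002,0.04,0,0,0],[0,-0.001,0.002,0.05,0,0,0]]';python3 h.py d 26.4
```

```text
time_s: 14.12
tcp_pos: [0.5926, 0.1735, 0.25]
ee_rot: [[-0.905, 0.056, 0.421], [0.051, 0.998, -0.024], [-0.422, -0.0, -0.907]]
wrist_force: [-0.3, -0.9, -3.8]
gripper_width: 0.331
t 14.12 tcp [0.5926 0.1735 0.25  ] F [-0.3 -0.9 -3.8] M [0.09 1.34 0.06] g 0.331
target [0.6309 0.1712 0.1673] shift [ 3.000e-04 -3.000e-04  3.038e-01] turn [-0.0001 -0.0002 -0.0002] rows>= 2.2
joints [  37.2   10.9  -27.5   28.2  -35.4 -151.3]
```

```bash
python3 -m creep '[[0,0,0,0.01,0,0,0],[0,0,0,0.02,0,0,0],[0,0,0,0.03,0,0,0],[0,0,0,0.04,0,0,0],[0,0,0,0.05,0,0,0]]';python3 h.py d 26.4
```

```text
time_s: 14.53
tcp_pos: [0.599, 0.1732, 0.2362]
ee_rot: [[-0.905, 0.056, 0.421], [0.051, 0.998, -0.024], [-0.422, -0.0, -0.907]]
wrist_force: [0.5, -1.1, -2.6]
gripper_width: 0.335
t 14.53 tcp [0.599  0.1732 0.2362] F [ 0.5 -1.1 -2.6] M [0.05 1.35 0.  ] g 0.335
target [0.6309 0.1712 0.1673] shift [ 0.0005 -0.0004  0.253 ] turn [-0.0001 -0.0002 -0.0002] rows>= 1.8
joints [  36.5   12.1  -28.4   29.4  -33.3 -152.2]
```

Tip is about 24 mm inside with no side force. Continuing.

```bash
python3 -m creep '[[0,0,0,0.015,0,0,0],[0,0,0,0.03,0,0,0],[0,0,0,0.045,0,0,0],[0,0,0,0.06,0,0,0],[0,0,0,0.075,0,0,0]]';python3 h.py d 26.4
```

```text
time_s: 14.95
tcp_pos: [0.6087, 0.1726, 0.2152]
ee_rot: [[-0.905, 0.056, 0.421], [0.051, 0.998, -0.024], [-0.422, -0.0, -0.907]]
wrist_force: [-0.2, 0.5, -3.3]
gripper_width: 0.336
t 14.95 tcp [0.6087 0.1726 0.2152] F [-0.2  0.5 -3.3] M [ 0.09  1.34 -0.03] g 0.336
target [0.6309 0.1712 0.1673] shift [ 0.0003 -0.0004  0.176 ] turn [-0.0001 -0.0003 -0.0002] rows>= 1.3
joints [  35.4   14.1  -29.6   31.6  -30.2 -154. ]
```

```bash
python3 -m creep '[[0,0,0,0.015,0,0,0],[0,0,0,0.03,0,0,0],[0,0,0,0.045,0,0,0],[0,0,0,0.06,0,0,0],[0,0,0,0.075,0,0,0]]';python3 h.py d 26.4
```

```text
time_s: 15.37
tcp_pos: [0.6184, 0.1721, 0.1944]
ee_rot: [[-0.905, 0.056, 0.421], [0.051, 0.998, -0.024], [-0.422, -0.0, -0.907]]
wrist_force: [-0.3, -0.5, -4.3]
gripper_width: 0.334
t 15.37 tcp [0.6184 0.1721 0.1944] F [-0.3 -0.5 -4.3] M [ 0.07  1.41 -0.05] g 0.334
target [0.6309 0.1712 0.1673] shift [ 0.0004 -0.0005  0.0995] turn [-0.0001 -0.0002 -0.0001] rows>= 0.7
joints [  34.3   16.1  -30.8   34.4  -27.  -156.3]
```

```bash
python3 -m creep '[[0,0,0,0.012,0,0,0],[0,0,0,0.024,0,0,0],[0,0,0,0.036,0,0,0],[0,0,0,0.048,0,0,0],[0,0,0,0.06,0,0,0]]';python3 h.py d 26.4
```

```text
time_s: 15.78
tcp_pos: [0.6261, 0.1716, 0.1778]
ee_rot: [[-0.905, 0.056, 0.421], [0.051, 0.998, -0.024], [-0.422, -0.0, -0.907]]
wrist_force: [0.7, -1.5, -2.8]
gripper_width: 0.339
t 15.78 tcp [0.6261 0.1716 0.1778] F [ 0.7 -1.5 -2.8] M [0.03 1.47 0.01] g 0.339
target [0.6309 0.1712 0.1673] shift [ 0.0004 -0.0003  0.0384] turn [-0.0001 -0.0003 -0.0001] rows>= 0.3
joints [  33.3   17.8  -31.8   37.3  -24.5 -158.5]
```

```bash
python3 -m creep '[[0,0,0,0.008,0,0,0],[0,0,0,0.016,0,0,0],[0,0,0,0.024,0,0,0],[0,0,0,0.03,0,0,0],[0,0,0,0.034,0,0,0]]';python3 h.py d 26.4
```

```text
time_s: 16.2
tcp_pos: [0.6305, 0.1713, 0.1684]
ee_rot: [[-0.905, 0.056, 0.421], [0.051, 0.998, -0.024], [-0.422, -0.0, -0.907]]
wrist_force: [0.7, -0.2, -3.2]
gripper_width: 0.336
t 16.2 tcp [0.6305 0.1713 0.1684] F [ 0.7 -0.2 -3.2] M [ 0.02  1.46 -0.05] g 0.336
target [0.6309 0.1712 0.1673] shift [ 0.0003 -0.0002  0.0037] turn [-0.0002 -0.0003 -0.0001] rows>= 0.0
joints [  32.6   18.7  -32.4   39.2  -23.  -160.1]
```

```bash
python3 -m creep '[[0,0,0,0.004,0,0,0],[0,0,0,0.008,0,0,0],[0,0,0,0.012,0,0,0],[0,0,0,0.012,0,0,0]]';python3 h.py d 26.4
```

```text
time_s: 16.53
tcp_pos: [0.6313, 0.1712, 0.1673]
ee_rot: [[-0.904, 0.056, 0.423], [0.051, 0.998, -0.024], [-0.424, -0.001, -0.906]]
wrist_force: [-13.2, -0.7, 8.9]
gripper_width: 0.335
t 16.53 tcp [0.6313 0.1712 0.1673] F [-13.2  -0.7   8.9] M [-0.06  3.33 -0.1 ] g 0.335
target [0.6309 0.1712 0.1673] shift [ 0.0012  0.0001 -0.0007] turn [-0.0002  0.0004 -0.    ] rows>= 0.0
joints [  32.4   18.8  -32.7   39.9  -22.7 -160.7]
```

Bottomed exactly at the expected depth, with about 16 N axial. Releasing.

```bash
python3 -m creep '[[0.6,0,0,-0.006,0,0,0],[0.7,0,0,-0.006,0,0,0],[0.7,0,0,-0.006,0,0,0],[0.7,0,0,-0.006,0,0,0],[0.7,0,0,-0.006,0,0,0]]';python3 h.py d 120
```

```text
time_s: 16.95
tcp_pos: [0.631, 0.1714, 0.1692]
ee_rot: [[-0.904, 0.056, 0.424], [0.051, 0.998, -0.024], [-0.424, -0.0, -0.906]]
wrist_force: [0.3, -0.1, -0.1]
gripper_width: 0.626
t 16.95 tcp [0.631  0.1714 0.1692] F [ 0.3 -0.1 -0.1] M [0.03 0.9  0.02] g 0.626
target [0.5914 0.1734 0.2522] shift [ 0.0023 -0.0007 -0.3065] turn [-0.      0.0006 -0.0001] rows>= 2.2
joints [  32.5   18.6  -32.5   39.6  -22.9 -160.4]
```

```bash
python3 -m creep '[[0.7,0,0,-0.03,0,0,0],[0.7,0,0,-0.1,0,0,0],[0.7,0,0,-0.18,0,0,0],[0.7,0,0,-0.26,0,0,0],[0.7,0,0,-0.34,0,0,0]]';python3 h.py d 120; python3 - <<'E'
from station import r
import cv2
im=r.capture("scene");cv2.imwrite("pics/scene7.png",cv2.resize(im[90:310,150:420],None,fx=2.7,fy=2.7,interpolation=cv2.INTER_CUBIC))
cv2.imwrite("pics/scene7b.png",cv2.resize(im[150:260,315:415],None,fx=5,fy=5,interpolation=cv2.INTER_CUBIC))
E
```

```text
time_s: 17.37
tcp_pos: [0.5875, 0.1739, 0.2622]
ee_rot: [[-0.904, 0.056, 0.423], [0.051, 0.998, -0.024], [-0.424, -0.0, -0.906]]
wrist_force: [1.5, 1.1, 0.1]
gripper_width: 0.7
t 17.37 tcp [0.5875 0.1739 0.2622] F [1.5 1.1 0.1] M [0.09 0.82 0.06] g 0.7
target [0.5914 0.1734 0.2522] shift [ 0.0023 -0.0009  0.0358] turn [-0.0001  0.0004 -0.0001] rows>= 0.3
joints [  37.8    9.8  -26.9   27.5  -37.1 -150.7]
```

View pics/scene7.png

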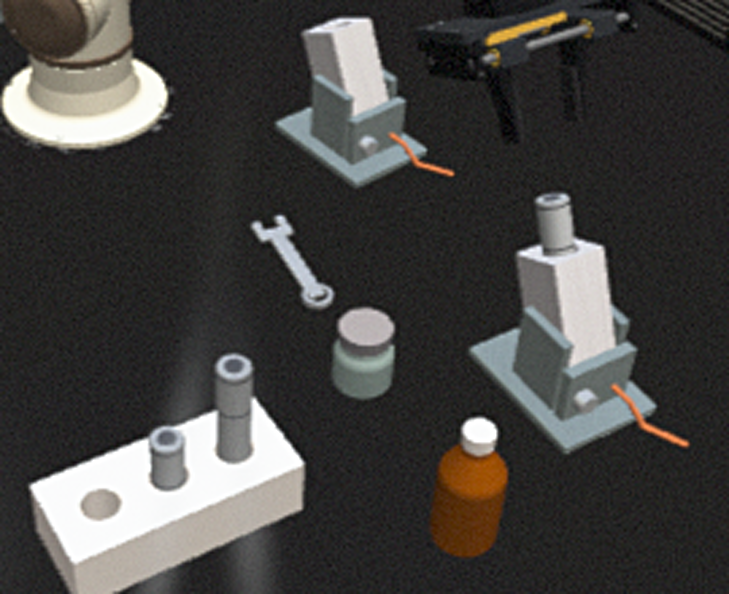

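View pics/scene7b.png

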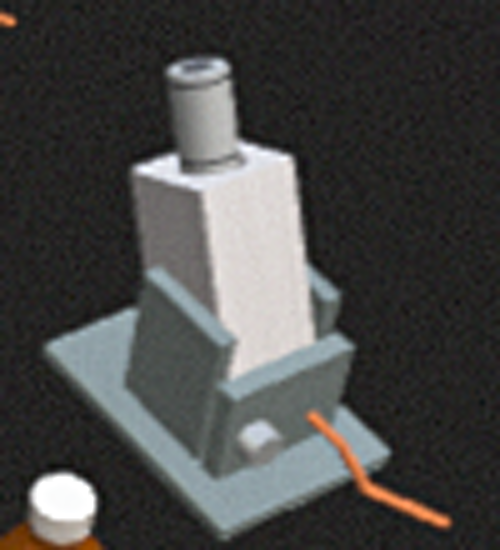

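The dock picture matches the starting one: the stub's top is again at zoomed (197,67). The spent cartridge stands in socket 2, and the short cartridge, bottle, jar and wrench look unmoved. The gripper is clear, so I'll stop the arm and hand in.

```bash
python3 -m creep '[[0.7,0,0,-0.02,0,0,0],[0.7,0,0,-0.02,0,0,0],[0.7,0,0,-0.02,0,0,0]]'; python3 - <<'E'
from station import r
print(r.finish_job())
E
```

```text
time_s: 17.67
tcp_pos: [0.5858, 0.1753, 0.2735]
ee_rot: [[-0.901, 0.055, 0.431], [0.051, 0.998, -0.019], [-0.431, 0.005, -0.902]]
wrist_force: [-1.0, -0.6, -0.2]
gripper_width: 0.697
the job is handed in; nothing more can be done
None
```

The filter is changed and the job was handed in at 17.7 s, well under the 61 s limit; the robot reports no verdict.

- **Spent cartridge:** I drew it out of the leaning block farthest from the base and stood it in empty socket 2. It bottomed out under light pressure, and its exposed length looks the same as the fresh one's did in the rack.
- **Fresh cartridge:** I took it from socket 0 and lowered it in small steps, held in the gripper the whole way. It met the closed end within about 1 mm of the expected depth, with about 16 N of axial push, and then I let go.
- **Last checks:** the final scene picture of the block looks just like the starting one. The short cartridge, bottle, jar and wrench look unmoved (judged by eye). The gripper is open about 11 cm clear of the cartridge, and the wrist force reads about 1 N.
- **Disagreement:** the two cameras differed by up to about 5 mm on positions. I corrected the block's position by about 2.5 mm from where the arm gripped the spent cartridge, and nothing jammed. No check failed.

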